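Load the tube shaker and latch its sliding hood

TASK

Load the aluminium tube block fully home into the shaker's nest, let go of it, then push the sliding clear hood shut over it until the catch clicks and the hood stays shut on its own. The hood's spring reopens it if the catch has not taken, so feel for the click; push gently, never above 25 N, and leave the bottle, jar and tube rack alone.

Things in the scene. Friction and masses are not known exactly. Their poses are not given: they have to be found in the camera images.
- shaker: White benchtop tube shaker, fixed, 240 (x) x 420 (y) mm, flat deck 70 mm above the bench. Origin on the bench; deck spans x -120..120, y -215..205 mm. The hood slides along its y axis and shuts towards its -y. A grey catch with a brass roller stands on the deck at x 75..106 mm near the -y end, up to 38 mm above the deck.
- nest (a point): Centre of the floor of the rectangular nest in the shaker's deck, where the block belongs: opening 115 mm along the shaker's x by 69 mm along its y, 20 mm deep, floor 50 mm above the bench; at x 0, y -80 mm in the shaker's frame. Axes as the shaker's.
- block: Aluminium tube block, about 0.4 kg, 110 (x) x 64 (y) x 36 mm high, origin at the centre of its underside. Mid-top stands a black grip fin 30 mm long (x), 12 mm thick (y), 26 mm high (its top 62 mm above the origin): pinch it across y from above. Tube caps stand 8 mm above the block's top at |x| 26..52 mm. It fits the nest with its x along the nest's x, either way round.
- hood_mid (a point): Clear plastic hood with blue edges, sliding on the shaker's deck: 144 (x) x 140 (y) mm, its top 56 mm above the deck; its end towards the shaker's -y is open so that it passes over the seated block. This point lies at its middle at deck height, axes as the shaker's. Fully open, it is at y +95 mm in the shaker's frame and the nest is free.
- handle (a point): Centre of the blue handle bar on the hood's top: 64 mm long along the shaker's x, 14 mm thick along its y, 36 mm high (from 56 to 92 mm above the deck, this point at 74 mm). Push it from its +y side towards the shaker's -y.
- hood (a joint): How far the hood has been slid from fully open, m: 0 = open, growing as it shuts. A spring and friction resist with about 4 to 6 N all along and push the hood back to 0 if it is let go unlatched. The catch is adjustable: it takes at a different, unmeasured travel each time, somewhere from 0.158 to 0.187 m. A latched hood stays put (within 2 mm) when let go.
- bottle: Bystander: loose glass bottle with a blue cap, 64 mm across, 140 mm high, origin at the centre of its underside.
- jar: Bystander: loose white jar with an orange cap, 64 mm across, 80 mm high, origin at the centre of its underside.
- rack: Bystander: loose translucent tube rack, 60 (x) x 150 (y) x 45 mm (51 with its tubes), origin at the centre of its underside.
- tongue (a point): Tip of the hood's steel tongue, on its +x side, 82 mm in x and -102 mm in y from hood_mid, 4 mm above the deck. Its ramp lifts the catch's roller: over the last 22 mm the push steps up to 7 to 11 N, drops to 3 to 5 N with the click, and within 3 mm a rubber buffer pushes back, about 4 N more per mm: 14 to 18 N there is safe and sure.

How it is judged:
On the way, in this order (a step that is already met when the one before it is completed fails the run):
1. the tube block stands fully home in the nest, let go, while the hood is still open (horizontal distance between block and nest below 0.006 m and z of block in the frame of nest below 0.003 m and angle between block's own z axis and vertical below 0.06 rad and contact force between the fingers and block below 0.1 N and value of joint hood below 0.03 m), for 0.2 s.
2. the hood is pushed over the block, up to its catch (value of joint hood above 0.14 m).
At the end, for the whole second after the job is handed in: The hood, let go, stays latched shut and still (travel above 0.152 m) over the tube block, which sits home in the nest (within 6 mm of its centre, underside within 3 mm of its floor, tilted less than 0.06 rad) (value of joint hood above 0.152 m and velocity of joint hood below 0.01 m/s and horizontal distance between block and nest below 0.006 m and z of block in the frame of nest below 0.003 m and angle between block's own z axis and vertical below 0.06 rad); the robot touches nothing.
It fails at once if the robot pushes the hood with more than 25 N (contact force between any of the arm, the fingers and hood above 25 N).
It fails at once if the bottle, jar or rack is shifted more than 20 mm or tipped (distance of any of bottle, jar, rack from where it was at the start of the episode above 0.02 m or angle between any of bottle, jar, rack's own z axis and vertical above 0.3 rad).
It also fails if it takes over 58 s, if anything falls off the work surface, if the arm or the gripper's body presses on something with over 40 N, if the wrist force passes 120 N, or if a joint passes its speed limit or range.

ROBOT

A 6-joint arm with a two-finger parallel gripper is mounted at the origin on the work surface. World frame = base frame: x ahead of the robot, y to its left, z up, the work surface at z = 0. Lengths are in m, angles in rad, forces in N, time in s.
With the tool pointing down it reaches from about 0.3 to 0.85 m from the base axis. Payload 5.4 kg.
Tool frame: the origin (TCP) lies at the centre of the arm's flange, where the gripper is bolted on; the fingertips stand r.tips_ahead ahead of it and the grasp point (between the pads) lies 155 mm ahead of it (r.tips_ahead is the distance from the TCP to the fingertips, in m); x points along the fingers, z is the direction in which the jaws open and shut, and the axes are right-handed (so a half turn about x gives the same grasp; the last joint's range is limited). The gripper opens to 85 mm and grips with 20 to 120 N. Pads are 22 mm wide; open, the fingers measure 114 mm over their backs; the gripper's body (76 mm by 85 mm) begins 54 mm behind the grasp point. The pads swing forward as they close: fully open they stand 13 mm farther back than shut.
Start: joints at [0.929, 0.158, 1.597, -0, 1.386, -0.21], TCP at [0.241, 0.522, 0.405] pointing down, gripper open.
Joint ranges: [-2.91, 2.91], [-0.94, 2.29], [0.18, 2.7], [-1.29, 4.43], [0.17, 2.64], [-3, 3]. Speed limits (rad/s): [2.57, 2.57, 3.14, 3.14, 3.14, 3.14].

INTERFACE

Orientations are given as [roll, pitch, yaw] about the fixed x, y, z axes, in that order (R = Rz(yaw) Ry(pitch) Rx(roll)).
In Python, from bench import get_obs, capture, get_calibration, r gives the robot as it stands. The module is installed in compiled form; this text tells all that it offers.
- The arm moves only by the shell command python3 -m pendant 'ROWS' [OPENING] [FORCE]. ROWS is JSON, a list of rows, each an object of numbers: "tx", "ty", "tz": the shift along the tool's x, y, z in m; "twist": the turn about the tool's x in degrees. A call has 1 to 5 rows; each row is the pose to reach, as a shift and turn from the pose commanded when the call began, along the tool's axes at that moment; what a row does not reach only later rows make up. A row lasts 1/12 s, in which the tool goes at most 41.7 mm and 7.16 degrees, less where a joint would pass 70% of its speed; a pose out of reach is approached as far as the arm can. A call with a gripper value outside its range is refused whole. OPENING is the finger opening in m, from 0 to 0.0854, set as the call begins (- or left out, the last holds). The fingers move at their own pace and stop on an object; FORCE is the grip in N (left out, the last holds). Time passes only in rows, so rows that repeat a pose let the fingers close. It gives the time, the measured TCP pose, the force and the opening at its end, in the units of the state.
- get_obs(): the state, without advancing time (a new reading comes with each control period).
- capture(name): name is "side" or "top" or "wrist"; returns the picture (480x640x3 uint8, red, green, blue); there is no depth.
- get_calibration(name): a dict with "fx", "fy", "cx", "cy" (pixels), "camera_from_world" (4x4, takes a point from world to camera coordinates). Camera axes: x right, y down, z forward; pixel columns grow to the right and rows downward; lengths in m; the calibration is good to about 2 mm. A picture is of the moment at which its call begins: read the wrist's pose just before it. get_calibration takes no time and is no camera call; for the wrist camera it gives the pose at the moment of the call.
- r.finish_job(): hands the job in, once; it reports no verdict.
The state is a dict: "time_s": time; "joint_positions": joint angles; "qd": joint speeds; "effort": joint torques, N m; "position": TCP position; "eef_rot": TCP orientation; "contact_force": force on the tool from outside, world axes, zero at the start; "ft_torque": the same for the moment, N m; "opening": finger opening in m.
Only numpy, scipy, OpenCV 4.12 (cv2) and the standard library are available. Lean on these libraries where they do the work, as an engineer would, in place of code of your own. Each camera call takes 0.05 s, during which the arm holds its last target. There are 200 camera calls.

## Working session

There is one attempt and no reset: what is moved stays moved. The work goes in short steps, Python scripts to look and compute and a shell command to move; the robot and the scene stay as the last step left them, time stands still between calls to the robot, and variables do not carry over. Pictures are saved under pics/ and viewed, about 8 in all and at most 12, crops included, and the job is handed in when it is done.

```bash
mkdir -p pics
python3 - <<'E'
from bench import *
import cv2
o=get_obs();print({k:o[k] for k in('time_s','position','eef_rot','opening','contact_force')},r.tips_ahead)
for n in('top','side'):
    cv2.imwrite(f'pics/{n}0.png',cv2.cvtColor(capture(n),cv2.COLOR_RGB2BGR))
    print(n,get_calibration(n))
E
```

```text
{'time_s': 0.0, 'position': array([0.24046907, 0.52199708, 0.40369864]), 'eef_rot': array([ 2.93795156,  1.56888025, -2.20621617]), 'opening': 0.0853784046316139, 'contact_force': array([-0.09417194,  0.22007023,  0.29686599])} 0.1734
top {'fx': 592.205667909127, 'fy': 592.205667909127, 'cx': 327.38154466324346, 'cy': 243.92319322136206, 'camera_from_world': array([[ 0.02600578, -0.9996504 , -0.00477308,  0.0805262 ],
       [-0.98317853, -0.02471319, -0.1809675 ,  0.55648762],
       [ 0.18078628,  0.00939899, -0.98347749,  1.5937185 ],
       [ 0.        ,  0.        ,  0.        ,  1.        ]])}
side {'fx': 612.7217648998194, 'fy': 612.7217648998194, 'cx': 319.85470687866814, 'cy': 233.80882682647626, 'camera_from_world': array([[-0.98003326, -0.19871673, -0.0068175 ,  0.57981283],
       [-0.10708527,  0.55639342, -0.82398975,  0.1199227 ],
       [ 0.16753376, -0.8068073 , -0.56656369,  1.62928121],
       [ 0.        ,  0.        ,  0.        ,  1.        ]])}
```

View pics/top0.png

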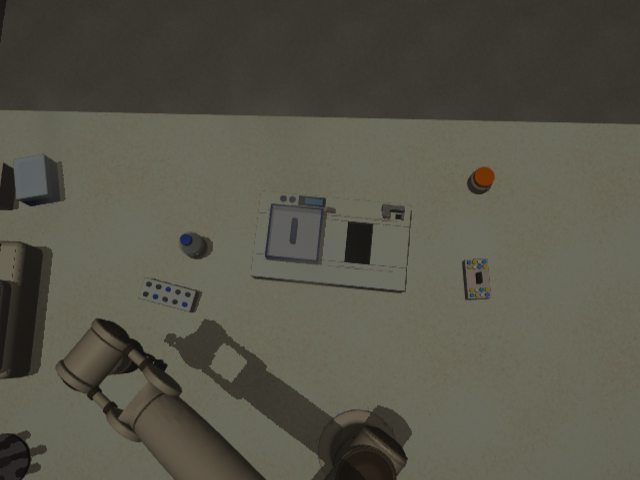

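View pics/side0.png

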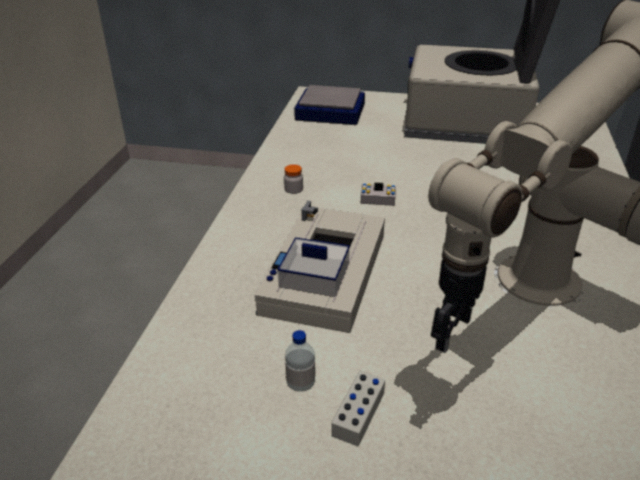

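The top view shows the shaker at about (332,240), with the hood at its left (open) end. The nest is the dark rectangle at (359,243), the block is at (478,279), the jar at (482,180), the bottle at (192,244) and the rack at (168,294). I'll enlarge it to read off precise pixels.

Run:
```python
import cv2
im=cv2.imread('pics/top0.png')[160:310,240:500]
cv2.imwrite('pics/crop0.png',cv2.convertScaleAbs(cv2.resize(im,None,fx=3,fy=3,interpolation=cv2.INTER_CUBIC),alpha=1.4,beta=10))
```

```text
(no output)
```

View pics/crop0.png

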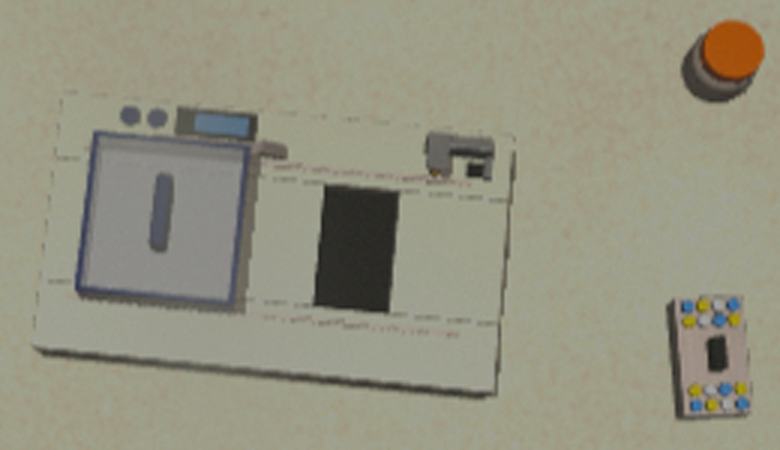

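The crop (3x, offset 240,160) gives these pixels:
- Deck corners: (61,93), (515,135), (496,393), (35,347).
- Nest corners: (324,186), (399,191), (389,312), (315,305).
- Handle top: centre near (161,212).
- Block top corners: (678,298), (741,296), (748,414), (683,416).
- Fin top: (717,353).

```bash
cat > h.py <<'E'
import numpy as np
from bench import *
def p2w(cal,uv,z):
    T=cal['camera_from_world'];R,t=T[:3,:3],T[:3,3]
    d=R.T@[(uv[0]-cal['cx'])/cal['fx'],(uv[1]-cal['cy'])/cal['fy'],1]; c=-R.T@t
    return c+d*(z-c[2])/d[2]
def tool():
    """TCP position, rotation"""
    from scipy.spatial.transform import Rotation as Ro
    o=get_obs(); return o['position'],Ro.from_euler('xyz',o['eef_rot']).as_matrix()
E
python3 - <<'E'
from h import *
np.set_printoptions(precision=4,suppress=True)
c=get_calibration('top')
def q(L,z): return np.array([p2w(c,(240+a/3,160+b/3),z) for a,b in L])
def rep(n,L,z):
    P=q(L,z);print(n,P.mean(0),'sides',np.linalg.norm(P-np.roll(P,-1,0),axis=1));return P
D=rep('deck',[(61,93),(515,135),(496,393),(35,347)],.07)
e=(D[0]+D[3]-D[1]-D[2]);print('yaw of shaker y-axis',np.degrees(np.arctan2(e[1],e[0]))-90)
N=rep('nest',[(324,186),(399,191),(389,312),(315,305)],.07)
e=N[0]+N[1]-N[2]-N[3];print('nest x yaw',np.degrees(np.arctan2(e[1],e[0])))
B=rep('block',[(678,298),(741,296),(748,414),(683,416)],.037)
e=B[0]+B[1]-B[2]-B[3];print('block x yaw',np.degrees(np.arctan2(e[1],e[0])))
print('fin',q([(717,353)],.062),'handle',q([(161,212)],.162),'jar',q([(733,50)],.08))
p,R=tool();print(p,R)
w=get_calibration('wrist');T=np.linalg.inv(w['camera_from_world']);print('wristcam in tool',R.T@(T[:3,3]-p),R.T@T[:3,:3],w['fx'],w['cx'],w['cy'])
E
```

```text
deck [0.5618 0.0819 0.07  ] sides [0.4232 0.2404 0.4187 0.2387]
yaw of shaker y-axis -4.149122135613538
nest [0.5563 0.0081 0.07  ] sides [0.0691 0.113  0.0675 0.1112]
nest x yaw -3.5094057389448547
block [ 0.4698 -0.3231  0.037 ] sides [0.0585 0.1095 0.0597 0.1095]
block x yaw 1.7576248046678118
fin [[ 0.4691 -0.321   0.062 ]] handle [[0.5666 0.1821 0.162 ]] jar [[ 0.7501 -0.3371  0.08  ]]
[0.2405 0.522  0.4038] [[-0.0011 -0.9082  0.4186]
 [-0.0014  0.4186  0.9082]
 [-1.      0.0004 -0.0017]]
wristcam in tool [0.0311 0.0817 0.0006] [[-0.0002 -0.3171  0.9484]
 [-0.0001 -0.9484 -0.3171]
 [ 1.     -0.0002  0.0001]] 356.25154905197775 327.9225083120073 238.59628155323446
```

The sizes match the specification: deck 0.42 x 0.24, nest 0.068 x 0.112, and the nest agrees with the deck and hood. The first move turns the tool and carries it above the block.

```bash
python3 -m pendant '[{"ty":-0.0257,"tz":-0.0307,"twist":-5.28},{"ty":-0.0514,"tz":-0.0614,"twist":-10.56},{"ty":-0.0771,"tz":-0.0921,"twist":-15.84},{"ty":-0.1028,"tz":-0.1228,"twist":-21.12},{"ty":-0.1285,"tz":-0.1535,"twist":-26.4}]'
python3 -m pendant '[{"ty":-0.009,"tz":-0.0385},{"ty":-0.018,"tz":-0.077},{"ty":-0.0275,"tz":-0.1155},{"ty":-0.0365,"tz":-0.154},{"ty":-0.0455,"tz":-0.1925}]'
python3 -c "
from bench import *;o=get_obs();print(o['joint_positions'],o['position'],o['eef_rot'])"
```

```text
[ 9.28893141e-01  1.59003973e-01  1.59813031e+00  8.32268945e-06
  1.38622460e+00 -2.10043644e-01] [0.24050238 0.52200169 0.403793  ] [ 2.92691847  1.56903009 -2.21733159]invalid input
invalid input
```

```bash
python3 -m pendant '[{"tx":0,"ty":-0.0257,"tz":-0.0307,"twist":-5.28},{"tx":0,"ty":-0.0514,"tz":-0.0614,"twist":-10.56},{"tx":0,"ty":-0.0771,"tz":-0.0921,"twist":-15.84},{"tx":0,"ty":-0.1028,"tz":-0.1228,"twist":-21.12},{"tx":0,"ty":-0.1285,"tz":-0.1535,"twist":-26.4}]'
```

```text
time_s: 0.52
position: [0.2929, 0.3273, 0.4041]
eef_rot: [2.346, 1.57, -2.332]
contact_force: [0.8, -0.9, 0.8]
opening: 0.0851
```

All four keys are required in every row. I'll continue towards the block.

```bash
python3 -m pendant '[{"tx":0,"ty":-0.009,"tz":-0.0385,"twist":0},{"tx":0,"ty":-0.018,"tz":-0.077,"twist":0},{"tx":0,"ty":-0.0275,"tz":-0.1155,"twist":0},{"tx":0,"ty":-0.0365,"tz":-0.154,"twist":0},{"tx":0,"ty":-0.0455,"tz":-0.1925,"twist":0}]'
python3 -m pendant '[{"tx":0,"ty":-0.009,"tz":-0.0385,"twist":0},{"tx":0,"ty":-0.018,"tz":-0.077,"twist":0},{"tx":0,"ty":-0.0275,"tz":-0.1155,"twist":0},{"tx":0,"ty":-0.0365,"tz":-0.154,"twist":0},{"tx":0,"ty":-0.0455,"tz":-0.1925,"twist":0}]'
python3 -c "
from bench import *;o=get_obs();print(o['joint_positions'])"
python3 -m pendant '[{"tx":0,"ty":-0.009,"tz":-0.0385,"twist":0},{"tx":0,"ty":-0.018,"tz":-0.077,"twist":0},{"tx":0,"ty":-0.0275,"tz":-0.1155,"twist":0},{"tx":0,"ty":-0.0365,"tz":-0.154,"twist":0},{"tx":0,"ty":-0.0455,"tz":-0.1925,"twist":0}]'
python3 -m pendant '[{"tx":0.025,"ty":-0.009,"tz":-0.0385,"twist":0},{"tx":0.05,"ty":-0.018,"tz":-0.077,"twist":0},{"tx":0.08,"ty":-0.018,"tz":-0.077,"twist":0},{"tx":0.08,"ty":-0.018,"tz":-0.077,"twist":0},{"tx":0.08,"ty":-0.018,"tz":-0.077,"twist":0}]'
python3 - <<'E'
from h import *; import cv2
np.set_printoptions(precision=4,suppress=True)
p,R=tool();c=get_calibration('wrist');im=capture('wrist')
cv2.imwrite('pics/w1.png',cv2.cvtColor(im,cv2.COLOR_RGB2BGR))
import pickle;pickle.dump((c,p,R),open('w1.pkl','wb'));print(p,R,get_obs()['joint_positions'])
E
```

```text
time_s: 0.93
position: [0.3439, 0.1362, 0.4045]
eef_rot: [-1.406, 1.571, 0.194]
contact_force: [0.8, 0.9, 0.4]
opening: 0.0854
time_s: 1.35
position: [0.395, -0.0552, 0.4045]
eef_rot: [-1.085, 1.571, 0.515]
contact_force: [0.6, 0.7, -0.1]
opening: 0.0862
[-4.44280929e-01 -3.31127836e-01  2.05487516e+00  2.01793844e-04
  1.41770536e+00 -2.04349523e+00]
time_s: 1.77
position: [0.4462, -0.2463, 0.4041]
eef_rot: [0.582, 1.57, 2.181]
contact_force: [0.4, 0.3, 0.7]
opening: 0.0856
time_s: 2.18
position: [0.4657, -0.3203, 0.3222]
eef_rot: [0.692, 1.564, 2.291]
contact_force: [0.3, 0.4, 0.8]
opening: 0.0852
[ 0.4657 -0.3203  0.3222] [[-0.0044 -0.9996 -0.0281]
 [ 0.005  -0.0281  0.9996]
 [-1.      0.0042  0.0051]] [-0.8153  0.2088  1.7032  0.0003  1.2314 -2.4152]
```

View pics/w1.png

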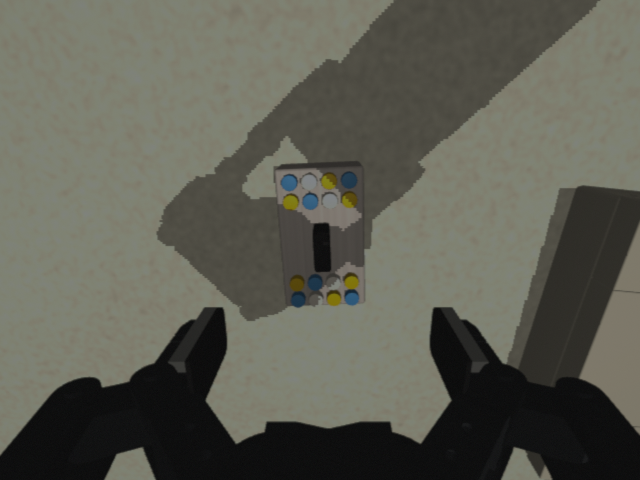

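The wrist view shows the block upright: top-face corners near (276,169), (363,166), (366,303), (283,306), fin top near (322,245).

Run:
```python
from h import *;import pickle
np.set_printoptions(precision=4,suppress=True)
c,p,R=pickle.load(open('w1.pkl','rb'))
P=np.array([p2w(c,u,.036) for u in [(276,169),(363,166),(366,303),(283,306)]])
print(P.mean(0),np.linalg.norm(P-np.roll(P,-1,0),axis=1))
e=P[0]+P[1]-P[2]-P[3];print('yaw',np.degrees(np.arctan2(e[1],e[0])))
f=p2w(c,(322,245),.062);print('fin',f)
print('jaw yaw',np.degrees(np.arctan2(R[1,2],R[0,2])))
for t in (f,P.mean(0)):print('d tool',R.T@(np.r_[t[:2],.155+.049]-p))
```

```text
[ 0.4698 -0.3225  0.036 ] [0.0617 0.1087 0.0668 0.1091]
yaw -176.71044379722596
fin [ 0.4645 -0.3224  0.062 ]
jaw yaw 91.610152056414
d tool [ 0.1182  0.0008 -0.0027]
d tool [ 0.1181 -0.0045 -0.0029]
```

```bash
python3 -m pendant '[{"tx":0.03,"ty":-0.003,"tz":-0.0022,"twist":0},{"tx":0.06,"ty":-0.003,"tz":-0.0022,"twist":0},{"tx":0.09,"ty":-0.003,"tz":-0.0022,"twist":0},{"tx":0.105,"ty":-0.003,"tz":-0.0022,"twist":0},{"tx":0.109,"ty":-0.003,"tz":-0.0022,"twist":0}]' 0.05 60
python3 -m pendant '[{"tx":0,"ty":0,"tz":0,"twist":0},{"tx":0,"ty":0,"tz":0,"twist":0},{"tx":0,"ty":0,"tz":0,"twist":0},{"tx":0,"ty":0,"tz":0,"twist":0}]' 0 60
python3 -m pendant '[{"tx":0,"ty":0,"tz":0,"twist":0},{"tx":0,"ty":0,"tz":0,"twist":0},{"tx":0,"ty":0,"tz":0,"twist":0},{"tx":0,"ty":0,"tz":0,"twist":0}]'
```

```text
time_s: 2.65
position: [0.4694, -0.3213, 0.215]
eef_rot: [0.676, 1.569, 2.277]
contact_force: [-0.2, 0.5, -0.5]
opening: 0.05
time_s: 2.98
position: [0.4705, -0.3234, 0.2184]
eef_rot: [-2.36, 1.567, -0.76]
contact_force: [-0.8, 1.4, 8.4]
opening: 0.0107
time_s: 3.32
position: [0.4705, -0.3235, 0.2185]
eef_rot: [-2.333, 1.567, -0.733]
contact_force: [-0.8, 3.1, 7.8]
opening: 0.0107
```

Gripped: the opening is 10.7 mm on the fin, with the tips resting on the block top. Next I lift and carry to a hover short of the nest.

```bash
python3 -m pendant '[{"tx":-0.02,"ty":0,"tz":0,"twist":0},{"tx":-0.05,"ty":0,"tz":0,"twist":0},{"tx":-0.085,"ty":-0.01,"tz":0.025,"twist":1},{"tx":-0.12,"ty":-0.02,"tz":0.055,"twist":3},{"tx":-0.13,"ty":-0.033,"tz":0.085,"twist":5.6}]'
python3 -m pendant '[{"tx":0,"ty":-0.009,"tz":0.035,"twist":0},{"tx":0,"ty":-0.018,"tz":0.07,"twist":0},{"tx":0,"ty":-0.027,"tz":0.105,"twist":0},{"tx":0,"ty":-0.036,"tz":0.14,"twist":0},{"tx":0,"ty":-0.04,"tz":0.15,"twist":0}]'
python3 -m pendant '[{"tx":0,"ty":0,"tz":0,"twist":0},{"tx":0,"ty":0,"tz":0,"twist":0},{"tx":0,"ty":0,"tz":0,"twist":0}]'
python3 - <<'E'
from h import *; import cv2,pickle
np.set_printoptions(precision=4,suppress=True)
p,R=tool();c=get_calibration('wrist');im=capture('wrist')
cv2.imwrite('pics/w2.png',cv2.cvtColor(im,cv2.COLOR_RGB2BGR))
cv2.imwrite('pics/w2b.png',cv2.convertScaleAbs(cv2.resize(cv2.cvtColor(im,cv2.COLOR_RGB2BGR)[60:430,130:640],None,fx=1.55,fy=1.55,interpolation=3),alpha=1.5,beta=15))
pickle.dump((c,p,R),open('w2.pkl','wb'));print(p,R)
E
```

```text
time_s: 3.73
position: [0.5004, -0.2379, 0.3506]
eef_rot: [-2.29, 1.564, -0.793]
contact_force: [1.9, -1.8, -3.4]
opening: 0.0104
time_s: 4.15
position: [0.5506, -0.0855, 0.3457]
eef_rot: [0.071, 1.568, 1.577]
contact_force: [-0.4, 0.9, -4.3]
opening: 0.0107
time_s: 4.4
position: [0.55, -0.0909, 0.3457]
eef_rot: [2.61, 1.57, -2.172]
contact_force: [-0.6, 1.4, -4.3]
opening: 0.0105
[ 0.55   -0.0909  0.3457] [[-0.0004 -0.9976  0.0694]
 [-0.0006  0.0694  0.9976]
 [-1.      0.0004 -0.0006]]
```

View pics/w2b.png

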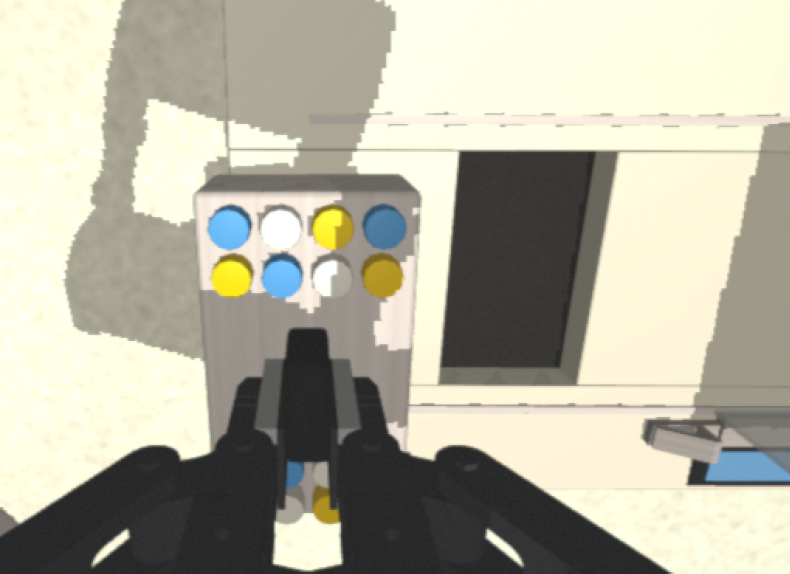

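The wrist crop (x1.55, offset 130,60) shows the nest opening corners at (460,150), (617,152), (578,384), (440,384). The held block's near top edge runs from (197,192) to (420,192), and its far edge sits at about row 513.

Run:
```python
from h import *;import pickle
np.set_printoptions(precision=4,suppress=True)
c,p,R=pickle.load(open('w2.pkl','rb'))
f=lambda L,z:np.array([p2w(c,(130+a/1.55,60+b/1.55),z) for a,b in L])
N=f([(460,150),(617,152),(578,384),(440,384)],.07)
print('nest',N.mean(0),np.linalg.norm(N-np.roll(N,-1,0),axis=1))
e=N[3]+N[2]-N[0]-N[1];print('x yaw',np.degrees(np.arctan2(e[1],e[0])))
g=f([(313,118),(790,119),(230,150),(790,151),(412,385),(790,386),(412,405),(700,409)],.07)
for i in range(0,8,2): d=g[i+1]-g[i];print('line yaw-90',np.degrees(np.arctan2(d[1],d[0]))-90)
for z in(.161,.165):
    B=f([(197,192),(420,192),(409,450),(209,450),(300,513)],z)
    print(z,[R.T@(b-p) for b in B],np.linalg.norm(B[0]-B[1]),np.linalg.norm(B[3]-B[2]))
print('jaw',np.degrees(np.arctan2(R[1,2],R[0,2])))
d=np.r_[N.mean(0)[:2],p[2]]-p;print('d tool',R.T@d)
```

```text
nest [0.5566 0.0101 0.07  ] [0.0682 0.1135 0.0689 0.1144]
x yaw -3.789476447907157
line yaw-90 -4.104861448373356
line yaw-90 -4.087914638810574
line yaw-90 -4.144995240763606
line yaw-90 -4.881271591352004
0.161 [array([ 0.1847,  0.0551, -0.03  ]), array([0.1847, 0.0551, 0.0322]), array([ 0.1846, -0.0297,  0.0341]), array([ 0.1847, -0.0297, -0.0314]), array([ 0.1846, -0.055 , -0.0017])] 0.06221077857897577 0.06551711415621994
0.165 [array([ 0.1807,  0.0558, -0.0292]), array([0.1807, 0.0558, 0.0314]), array([ 0.1806, -0.0268,  0.0332]), array([ 0.1807, -0.0268, -0.0306]), array([ 0.1806, -0.0515, -0.0016])] 0.06059081556604845 0.0638110544657424
jaw 86.02032843032495
d tool [-0.0001  0.0004  0.1012]
```

```bash
python3 -m pendant '[{"tx":0,"ty":0,"tz":0.035,"twist":0},{"tx":0,"ty":0,"tz":0.07,"twist":0},{"tx":0.01,"ty":0,"tz":0.0998,"twist":0},{"tx":0.03,"ty":0,"tz":0.0998,"twist":0},{"tx":0.045,"ty":0,"tz":0.0998,"twist":0}]'
python3 -m pendant '[{"tx":0,"ty":0,"tz":0,"twist":0},{"tx":0,"ty":0,"tz":0,"twist":0},{"tx":0,"ty":0,"tz":0,"twist":0}]'
python3 - <<'E'
from h import *
import cv2
p,R=tool();print(p,R[:,2]);t=np.r_[.5564,.0090,.3]
print('to nest, tool',R.T@(t-p))
cv2.imwrite('pics/w3.png',cv2.convertScaleAbs(cv2.resize(cv2.cvtColor(capture('wrist'),cv2.COLOR_RGB2BGR)[100:300,200:440],None,fx=3,fy=3),alpha=1.5,beta=15))
E
```

```text
time_s: 4.87
position: [0.557, 0.0099, 0.3001]
eef_rot: [-2.068, 1.57, -0.565]
contact_force: [-0.6, -0.6, -5.2]
opening: 0.0104
time_s: 5.12
position: [0.5576, 0.0084, 0.3018]
eef_rot: [-1.777, 1.569, -0.277]
contact_force: [0.5, -0.7, -3.3]
opening: 0.0105
[0.55758175 0.0084175  0.30177486] [ 7.03246137e-02  9.97524109e-01 -3.17929315e-04]
to nest, tool [0.00177285 0.00122248 0.00049851]
```

View pics/w3.png

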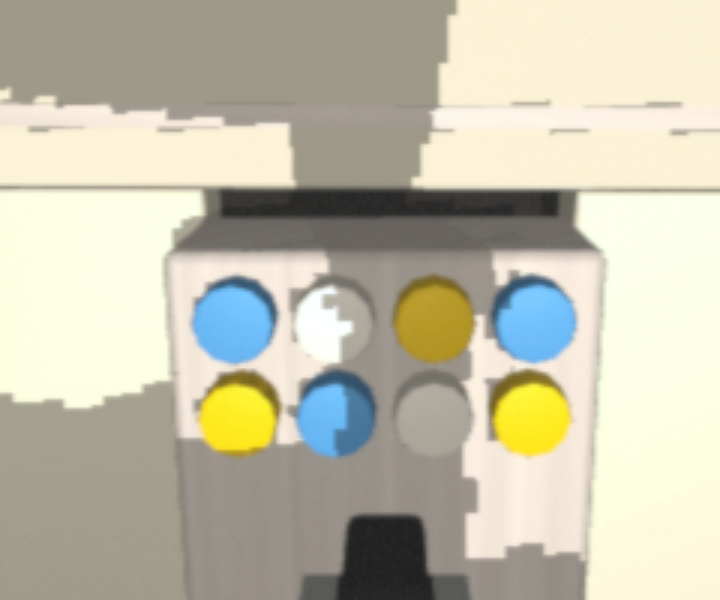

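Run:
```python
from h import *
p,R=tool();c=get_calibration('wrist')
f=lambda a,b,z:R.T@(p2w(c,(200+a/3,100+b/3),z)-p)
for z in(.081,.0833):print('block bottom',f(200,217.5,z),f(576,217.5,z))
print('block top',f(168,252,.119),f(605,252,.119))
print('nest',f(206,189,.07),f(577,189,.07))
print(p)
```

```text
block bottom [ 0.22108086  0.05487916 -0.03179592] [0.22105545 0.05486917 0.03456259]
block bottom [ 0.21877988  0.0552015  -0.0314033 ] [0.21875478 0.05519163 0.03415156]
block top [ 0.18307899  0.05531789 -0.03014338] [0.18305512 0.05530907 0.0321875 ]
nest [ 0.23207174  0.05857811 -0.0322738 ] [0.23204544 0.05856727 0.03641338]
[0.5577638  0.00850457 0.30220647]
```

```bash
python3 -m pendant '[{"tx":0,"ty":0.0009,"tz":0.0008,"twist":0},{"tx":0.006,"ty":0.0009,"tz":0.0008,"twist":0},{"tx":0.011,"ty":0.0009,"tz":0.0008,"twist":0},{"tx":0.015,"ty":0.0009,"tz":0.0008,"twist":0},{"tx":0.019,"ty":0.0009,"tz":0.0008,"twist":0}]'
python3 -m pendant '[{"tx":0,"ty":0,"tz":0,"twist":0},{"tx":0,"ty":0,"tz":0,"twist":0}]'
```

```text
time_s: 5.58
position: [0.5561, 0.0104, 0.281]
eef_rot: [1.423, 1.57, 2.925]
contact_force: [0.3, 0.2, -4.4]
opening: 0.0106
time_s: 5.75
position: [0.5562, 0.0105, 0.2812]
eef_rot: [1.481, 1.57, 2.983]
contact_force: [0.4, 0.4, -3.6]
opening: 0.0104
```

```bash
python3 -m pendant '[{"tx":0.004,"ty":0,"tz":0,"twist":0},{"tx":0.008,"ty":0,"tz":0,"twist":0},{"tx":0.011,"ty":0,"tz":0,"twist":0},{"tx":0.0125,"ty":0,"tz":0,"twist":0},{"tx":0.0135,"ty":0,"tz":0,"twist":0}]'
python3 -m pendant '[{"tx":0,"ty":0,"tz":0,"twist":0},{"tx":0,"ty":0,"tz":0,"twist":0}]'
```

```text
time_s: 6.17
position: [0.5562, 0.0106, 0.2685]
eef_rot: [1.275, 1.569, 2.777]
contact_force: [-5.4, 2.8, 6.9]
opening: 0.0105
time_s: 6.33
position: [0.5563, 0.0105, 0.2686]
eef_rot: [-0.422, 1.571, 1.08]
contact_force: [-3.9, 1.1, 0.5]
opening: 0.0105
```

The block is at its floor height (0.2685, as expected). I'll release it, retract and check.

```bash
python3 -m pendant '[{"tx":0,"ty":0,"tz":0,"twist":0},{"tx":0,"ty":0,"tz":0,"twist":0},{"tx":0,"ty":0,"tz":0,"twist":0},{"tx":0,"ty":0,"tz":0,"twist":0},{"tx":0,"ty":0,"tz":0,"twist":0}]' 0.05
python3 -m pendant '[{"tx":-0.02,"ty":0,"tz":0,"twist":0},{"tx":-0.05,"ty":0,"tz":0,"twist":0},{"tx":-0.08,"ty":0,"tz":0,"twist":0},{"tx":-0.1,"ty":0,"tz":0.0,"twist":0},{"tx":-0.1,"ty":0,"tz":0.0,"twist":0}]'
python3 - <<'E'
from h import *; import cv2,pickle
p,R=tool();c=get_calibration('wrist');im=capture('wrist')
cv2.imwrite('pics/w4.png',cv2.convertScaleAbs(cv2.cvtColor(im,cv2.COLOR_RGB2BGR),alpha=1.5,beta=15))
pickle.dump((c,p,R),open('w4.pkl','wb'));print(p,R)
E
```

```text
time_s: 6.75
position: [0.5565, 0.0103, 0.2684]
eef_rot: [-1.727, 1.57, -0.225]
contact_force: [-0.5, -0.2, 0.2]
opening: 0.0503
time_s: 7.17
position: [0.5579, 0.0101, 0.3741]
eef_rot: [-1.698, 1.56, -0.196]
contact_force: [0.8, 0.4, 1.1]
opening: 0.0498
[0.55785595 0.0101332  0.37409521] [[ 0.01015283 -0.99758904  0.06865142]
 [-0.00201976  0.06863436  0.99763984]
 [-0.99994642 -0.01026753 -0.00131805]]
```

View pics/w4.png

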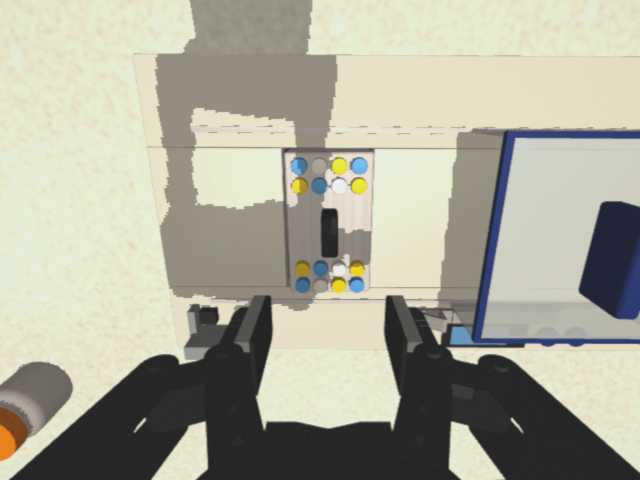

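The block sits level in the nest with even gaps, and the hood is still open (front edge near column 490). Next I close the fingers and go over and beyond the handle.

```bash
python3 -m pendant '[{"tx":-0.02,"ty":0,"tz":0.03,"twist":0},{"tx":-0.03,"ty":0,"tz":0.065,"twist":0},{"tx":-0.03,"ty":0,"tz":0.105,"twist":0},{"tx":-0.03,"ty":0,"tz":0.145,"twist":0},{"tx":-0.03,"ty":0,"tz":0.185,"twist":0}]' 0 60
python3 -m pendant '[{"tx":0,"ty":0,"tz":0.035,"twist":0},{"tx":0,"ty":0,"tz":0.047,"twist":0},{"tx":0,"ty":0,"tz":0.047,"twist":0},{"tx":0,"ty":0,"tz":0.047,"twist":0}]'
python3 - <<'E'
from h import *; import cv2
np.set_printoptions(precision=4,suppress=True)
p,R=tool();im=capture('wrist')
cv2.imwrite('pics/w5.png',cv2.convertScaleAbs(cv2.cvtColor(im,cv2.COLOR_RGB2BGR),alpha=1.5,beta=15))
print(p,R)
c=get_calibration('wrist');T=c['camera_from_world']
y=np.array([.0706,.9975,0]);x=np.array([.9975,-.0706,0]);n=np.array([.5564,.0095,0])
for z,a,b in [(.162,-.032,.182),(.162,.032,.182),(.162,-.032,.168),(.162,.032,.168)]:
    q=T@np.r_[n+a*x+b*y+[0,0,z],1];print((a,b),c['fx']*q[0]/q[2]+c['cx'],c['fy']*q[1]/q[2]+c['cy'])
print('along y from nest',(p-n)@y,'x',(p-n)@x)
E
```

```text
time_s: 7.63
position: [0.5686, 0.1966, 0.3968]
eef_rot: [1.802, 1.569, -2.979]
contact_force: [1.1, -0.2, 0.2]
opening: 0.0
time_s: 7.97
position: [0.572, 0.2417, 0.3967]
eef_rot: [2.17, 1.568, -2.61]
contact_force: [0.3, -1.7, -0.1]
opening: -0.0
[0.572  0.2417 0.3967] [[-0.0022 -0.9977  0.0676]
 [-0.0013  0.0677  0.9977]
 [-1.      0.0021 -0.0014]]
(-0.032, 0.182) 242.53159376653622 209.74291318916445
(0.032, 0.182) 249.91070477426507 306.44880111969127
(-0.032, 0.168) 218.73582684042287 209.7065048403665
(0.032, 0.168) 228.20628159903148 306.41138425935753
along y from nest 0.23277118642124053 x -0.0007861204832100687
```

View pics/w5.png

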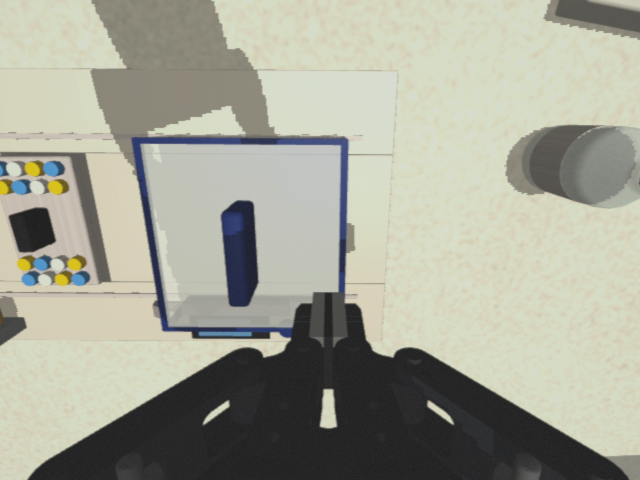

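The handle (columns 222–258, rows 202–305) is close to where I predicted, and the bottle and rack are well clear. Now I descend behind it and approach to contact.

```bash
python3 -m pendant '[{"tx":0.035,"ty":0,"tz":0,"twist":0},{"tx":0.06,"ty":0,"tz":0,"twist":0},{"tx":0.0745,"ty":0,"tz":0,"twist":0},{"tx":0.0745,"ty":0,"tz":-0.01,"twist":0},{"tx":0.0745,"ty":0,"tz":-0.02,"twist":0}]'
python3 -m pendant '[{"tx":0,"ty":0,"tz":-0.004,"twist":0},{"tx":0,"ty":0,"tz":-0.008,"twist":0},{"tx":0,"ty":0,"tz":-0.012,"twist":0},{"tx":0,"ty":0,"tz":-0.016,"twist":0},{"tx":0,"ty":0,"tz":-0.02,"twist":0}]'
python3 -m pendant '[{"tx":0,"ty":0,"tz":-0.003,"twist":0},{"tx":0,"ty":0,"tz":-0.006,"twist":0},{"tx":0,"ty":0,"tz":-0.009,"twist":0},{"tx":0,"ty":0,"tz":-0.012,"twist":0},{"tx":0,"ty":0,"tz":-0.015,"twist":0}]'
```

```text
time_s: 8.43
position: [0.5707, 0.2198, 0.323]
eef_rot: [2.059, 1.569, -2.723]
contact_force: [0.2, -0.9, 0.3]
opening: 0.0001
time_s: 8.85
position: [0.5698, 0.2019, 0.3247]
eef_rot: [-0.843, 1.568, 0.659]
contact_force: [0.7, 5.1, 2.0]
opening: 0.0004
time_s: 9.27
position: [0.5687, 0.187, 0.3245]
eef_rot: [-1.159, 1.569, 0.343]
contact_force: [1.3, 3.9, 4.4]
opening: -0.0003
```

Contact: about 5 N in y, and the hood is moving. There is some upward force on the tips, so I raise 3 mm and slide on in moderate steps.

```bash
python3 -m pendant '[{"tx":-0.003,"ty":0,"tz":-0.006,"twist":0},{"tx":-0.003,"ty":0,"tz":-0.012,"twist":0},{"tx":-0.003,"ty":0,"tz":-0.018,"twist":0},{"tx":-0.003,"ty":0,"tz":-0.024,"twist":0},{"tx":-0.003,"ty":0,"tz":-0.03,"twist":0}]'
python3 -m pendant '[{"tx":0,"ty":0,"tz":-0.006,"twist":0},{"tx":0,"ty":0,"tz":-0.012,"twist":0},{"tx":0,"ty":0,"tz":-0.018,"twist":0},{"tx":0,"ty":0,"tz":-0.024,"twist":0},{"tx":0,"ty":0,"tz":-0.03,"twist":0}]'
python3 -m pendant '[{"tx":0,"ty":0,"tz":-0.006,"twist":0},{"tx":0,"ty":0,"tz":-0.012,"twist":0},{"tx":0,"ty":0,"tz":-0.018,"twist":0},{"tx":0,"ty":0,"tz":-0.024,"twist":0},{"tx":0,"ty":0,"tz":-0.03,"twist":0}]'
```

```text
time_s: 9.68
position: [0.5661, 0.1569, 0.3263]
eef_rot: [1.05, 1.569, 2.552]
contact_force: [-0.3, 5.8, 2.1]
opening: 0.0002
time_s: 10.1
position: [0.564, 0.1271, 0.3263]
eef_rot: [1.062, 1.569, 2.565]
contact_force: [-0.5, 6.0, 2.6]
opening: -0.0
time_s: 10.52
position: [0.5618, 0.0972, 0.3263]
eef_rot: [1.1, 1.569, 2.602]
contact_force: [-0.7, 5.6, 2.8]
opening: 0.0
```

```bash
python3 -m pendant '[{"tx":0,"ty":0,"tz":-0.004,"twist":0},{"tx":0,"ty":0,"tz":-0.008,"twist":0},{"tx":0,"ty":0,"tz":-0.012,"twist":0},{"tx":0,"ty":0,"tz":-0.016,"twist":0},{"tx":0,"ty":0,"tz":-0.02,"twist":0}]'
for i in 1 2; do python3 -m pendant '[{"tx":0,"ty":0,"tz":-0.002,"twist":0},{"tx":0,"ty":0,"tz":-0.004,"twist":0},{"tx":0,"ty":0,"tz":-0.006,"twist":0},{"tx":0,"ty":0,"tz":-0.008,"twist":0},{"tx":0,"ty":0,"tz":-0.01,"twist":0}]'; done
```

```text
time_s: 10.93
position: [0.5604, 0.0773, 0.3263]
eef_rot: [1.188, 1.568, 2.69]
contact_force: [-0.0, 4.7, 3.4]
opening: -0.0003
time_s: 11.35
position: [0.5597, 0.0674, 0.3263]
eef_rot: [1.305, 1.568, 2.807]
contact_force: [-0.9, 5.7, 4.8]
opening: 0.0003
time_s: 11.77
position: [0.559, 0.0579, 0.3263]
eef_rot: [0.787, 1.568, 2.289]
contact_force: [-0.9, 8.5, 4.2]
opening: 0.0003
```

The ramp has begun at travel of about 0.14, with force up to 8.5 N. From here I use 1 mm steps.

```bash
for i in 1 2 3 4; do python3 -m pendant '[{"tx":0,"ty":0,"tz":-0.001,"twist":0},{"tx":0,"ty":0,"tz":-0.002,"twist":0},{"tx":0,"ty":0,"tz":-0.003,"twist":0}]' | egrep 'posi|force'; done
```

```text
position: [0.5588, 0.0551, 0.3263]
contact_force: [-0.8, 9.1, 4.5]
position: [0.5586, 0.0522, 0.3263]
contact_force: [-1.7, 8.5, 4.0]
position: [0.5584, 0.0493, 0.3263]
contact_force: [-0.6, 10.0, 4.0]
position: [0.5582, 0.0464, 0.3263]
contact_force: [-0.9, 10.3, 4.1]
```

```bash
for i in 1 2 3; do python3 -m pendant '[{"tx":0,"ty":0,"tz":-0.001,"twist":0},{"tx":0,"ty":0,"tz":-0.002,"twist":0}]' | egrep 'posi|force'; done
```

```text
position: [0.558, 0.0443, 0.3263]
contact_force: [-0.7, 7.8, 2.9]
position: [0.5579, 0.0419, 0.3263]
contact_force: [-1.2, 7.8, 3.4]
position: [0.5577, 0.0398, 0.3263]
contact_force: [-1.2, 6.3, 3.1]
```

```bash
for i in 1 2 3; do python3 -m pendant '[{"tx":0,"ty":0,"tz":-0.001,"twist":0},{"tx":0,"ty":0,"tz":-0.001,"twist":0}]' | egrep 'posi|force'; done
```

```text
position: [0.5576, 0.0383, 0.3262]
contact_force: [-1.8, 3.3, 3.7]
position: [0.5576, 0.0373, 0.3262]
contact_force: [-3.6, 4.5, 3.5]
position: [0.5576, 0.0364, 0.3263]
contact_force: [-2.7, 5.0, 4.5]
```

The force dropped from about 10 N to 3.3 N, which looks like the click. I continue until the buffer pushes back.

```bash
for i in 1 2 3; do python3 -m pendant '[{"tx":0,"ty":0,"tz":-0.001,"twist":0},{"tx":0,"ty":0,"tz":-0.001,"twist":0}]' | egrep 'posi|force'; done
```

```text
position: [0.5575, 0.0356, 0.3263]
contact_force: [-2.6, 5.7, 4.6]
position: [0.5574, 0.0349, 0.3263]
contact_force: [-3.0, 7.2, 4.2]
position: [0.5573, 0.0342, 0.3263]
contact_force: [-3.8, 8.7, 3.8]
```

```bash
for i in 1 2 3; do python3 -m pendant '[{"tx":0,"ty":0,"tz":-0.001,"twist":0},{"tx":0,"ty":0,"tz":-0.001,"twist":0}]' | egrep 'posi|force'; done
```

```text
position: [0.5573, 0.0335, 0.3263]
contact_force: [-2.2, 11.0, 4.6]
position: [0.5572, 0.0329, 0.3263]
contact_force: [-2.8, 11.9, 4.1]
position: [0.5571, 0.0322, 0.3263]
contact_force: [-2.9, 14.6, 3.7]
```

The buffer is stiffening and the force is in the sure range. One more half-step, then I back off slowly and watch whether the force falls to zero (a latched hood doesn't follow).

```bash
python3 -m pendant '[{"tx":0,"ty":0,"tz":-0.0006,"twist":0},{"tx":0,"ty":0,"tz":-0.0006,"twist":0}]' | egrep 'posi|force'
for i in 1 2 3; do python3 -m pendant '[{"tx":0,"ty":0,"tz":0.003,"twist":0},{"tx":0,"ty":0,"tz":0.006,"twist":0},{"tx":0,"ty":0,"tz":0.006,"twist":0}]' | egrep 'posi|force'; done
```

```text
position: [0.5571, 0.0318, 0.3263]
contact_force: [-2.6, 15.0, 4.4]
position: [0.5576, 0.0364, 0.3263]
contact_force: [-1.9, 4.9, 4.0]
position: [0.5584, 0.0416, 0.3262]
contact_force: [-0.4, 0.3, 0.1]
position: [0.5589, 0.048, 0.3265]
contact_force: [0.2, -0.3, -0.2]
```

The force goes to zero and the hood doesn't follow, so it has latched. I retreat up and away and take a confirming picture.

```bash
python3 -m pendant '[{"tx":-0.005,"ty":0,"tz":0.02,"twist":0},{"tx":-0.035,"ty":0,"tz":0.03,"twist":0},{"tx":-0.07,"ty":0,"tz":0.04,"twist":0},{"tx":-0.09,"ty":0,"tz":0.07,"twist":0},{"tx":-0.09,"ty":0,"tz":0.105,"twist":0}]'
python3 -m pendant '[{"tx":0,"ty":0,"tz":0.03,"twist":0},{"tx":0,"ty":0,"tz":0.03,"twist":0},{"tx":0,"ty":0,"tz":0.03,"twist":0},{"tx":0,"ty":0,"tz":0.03,"twist":0}]'
python3 - <<'E'
import cv2;from bench import *
import numpy as np
a=cv2.cvtColor(capture('wrist'),cv2.COLOR_RGB2BGR);b=cv2.cvtColor(capture('side'),cv2.COLOR_RGB2BGR)
b=cv2.resize(b[140:340,200:420],(440,400),interpolation=3)
a=cv2.resize(a,(360,270));a=cv2.copyMakeBorder(a,0,130,0,0,0)
cv2.imwrite('pics/end.png',cv2.convertScaleAbs(np.hstack([a,b]),alpha=1.5,beta=15))
E
```

```text
time_s: 16.1
position: [0.5675, 0.1523, 0.4233]
eef_rot: [-1.516, 1.56, -0.017]
contact_force: [0.6, 0.7, 0.3]
opening: -0.0003
time_s: 16.43
position: [0.5681, 0.182, 0.4163]
eef_rot: [2.536, 1.57, -2.245]
contact_force: [-0.1, -0.0, -0.0]
opening: 0.0002
```

View pics/end.png

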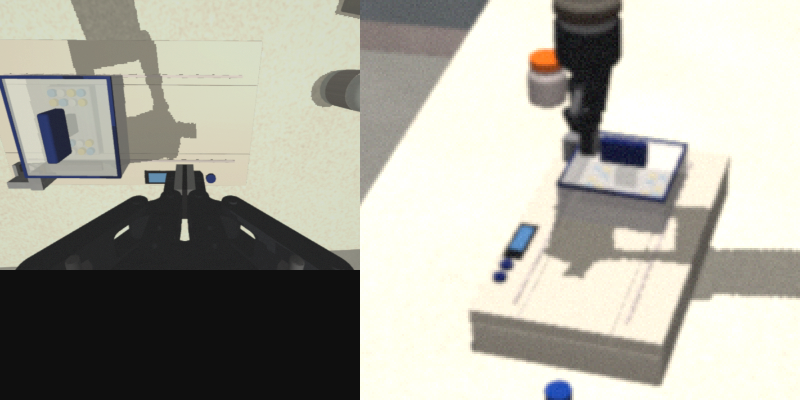

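The hood stands shut over the block (wrist view columns 0–125, tongue in the catch), over a second after I let go. Nothing is touching it.

```bash
python3 -c "
from bench import *;print(get_obs()['contact_force']);print(r.finish_job())"
```

```text
[-0.56102113 -0.67175392 -0.43266569]
the job is handed in; nothing more can be done
None
```

The block is home in the nest, the hood is shut and latched over it, and I handed the job in at about 16.5 s. `finish_job` gives no verdict, so this rests on my own checks.

- **Block:** I gripped it by its fin and lowered it until the tool stopped at 0.2685 m, the height expected with the block on the nest floor. I then let go, and the wrist picture showed it level with even gaps while the hood was still open.
- **Hood:** Closed fingers pushed the handle at 5–6 N, rising to about 10 N on the catch ramp. The force fell to about 3.3 N at the click, at an estimated travel of 0.163 m. I pressed on to 15 N in the push direction (about 16 N in all) against the buffer, well under the 25 N limit.
- **Latch:** As I backed off, the force fell to zero within 10 mm and the hood did not follow. The last pictures, taken over a second later, showed it still shut over the block.
- **Bystanders:** The arm never went near the bottle, jar or rack. I did not measure their positions again at the end.

No check failed. There were two small oddities:
- The fingertips met 2–5 N of upward force while sliding the hood. Raising them 3 mm only partly relieved it.
- The first two move commands were refused without moving the arm because every row needs all four keys.

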